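Gauge the seal blanks with the tilted go/no-go slot gauge

ROBOT

A 6-joint arm with a two-finger parallel gripper is mounted at the origin on the work surface. World frame = base frame: x ahead of the robot, y to its left, z up, the work surface at z = 0. Lengths are in m, angles in rad, forces in N, time in s.
With the tool pointing down it reaches from about 0.35 to 0.975 m from the base axis. Payload 4.9 kg.
Tool frame: the origin (TCP) lies on the centre line of the jaws, within the pads' length; the fingertips stand ctrl.tcp_to_tips ahead of it and the grasp point (between the pads) lies 3 mm ahead of it (ctrl.tcp_to_tips is the distance from the TCP to the fingertips, in m); z points along the fingers, y is the direction in which the jaws open and shut (so a half turn about z gives the same grasp; the last joint's range is limited). The gripper opens to 85 mm and grips with 20 to 120 N. Pads are 22 mm wide; open, the fingers measure 114 mm over their backs; the gripper's body (76 mm by 85 mm) begins 54 mm behind the grasp point. The pads swing forward as they close: fully open they stand 13 mm farther back than shut.
Start: joints at [1.205, 0.053, 1.613, -0, 1.476, -0.119], TCP at [0.153, 0.606, 0.232] pointing down, gripper open.
Joint ranges: [-3.01, 3.01], [-1.01, 2.22], [0.06, 2.58], [-1.02, 4.17], [0.09, 2.62], [-3.14, 3.14]. Speed limits (rad/s): [2.57, 2.57, 3.14, 3.14, 3.14, 3.14].

INTERFACE

Orientations are given as a rotation vector (axis times angle).
In Python, from station import ctrl, vision gives the robot as it stands.
- The arm moves only by the tool jog_arm, never from a script. Its argument "deltas" is a list of rows, each a list of 7 numbers: the turn, a rotation vector about the tool's x, y, z in rad, then the shift along the tool's x, y, z in cm, then the opening, from 0 (shut) to 1 (fully open). A call has 1 to 12 rows; each row shifts and turns the commanded pose from where the row before left it, along the tool's axes as they then stand; what a row does not reach is not made up. A row lasts 1/12 s, in which the tool goes at most 41.7 mm and 7.16 degrees, less where a joint would pass 70% of its speed; a pose out of reach is approached as far as the arm can. A call with a gripper value outside its range is refused whole. The fingers move at their own pace and stop on an object; "grip_force" is the grip in N (left out, the last holds). Time passes only in rows, so rows that do not move let the fingers close. It gives the time, the measured TCP pose, the force and the opening at its end, in the units of the state.
- ctrl.get_obs(): the state, without advancing time (a new reading comes with each control period).
- vision.get_image(name): name is "scene" or "top" or "wrist"; returns (picture, depth): 420x560x3 uint8, red, green, blue; 420x560 float32, m along the optical axis (not along the pixel's ray), 0 where there is no reading.
- vision.calibration(name): a dict with "fx", "fy", "cx", "cy" (pixels), "dist" ([k1, k2, p1, p2, k3] as OpenCV has them; the pictures are not rectified), "rvec" (rotation vector, rad) and "tvec" (3), from world to camera coordinates, as OpenCV has them; the wrist camera has in their place "hand_eye" (4x4, takes a point from camera to tool coordinates, whose origin is the TCP and whose axes are the flange's). Camera axes: x right, y down, z forward; pixel columns grow to the right and rows downward; lengths in m; the calibration is good to about 2 mm. A picture is of the moment at which its call begins: read the wrist's pose just before it. calibration takes no time and is no camera call.
- ctrl.finish_job(): hands the job in, once; it reports no verdict.
The state is a dict: "t": time; "q": joint angles; "dq": joint speeds; "effort": joint torques, N m; "tool_pos": TCP position; "tool_rot": TCP orientation; "contact_force": force on the tool from outside, world axes, zero at the start; "wrist_torque": the same for the moment, N m; "opening": finger opening in m.
Only numpy, scipy, OpenCV 4.12 (cv2) and the standard library are available. Lean on these libraries where they do the work, as an engineer would, in place of code of your own. Each camera call takes 0.05 s, during which the arm holds its last target. There are 200 camera calls.

TASK

Two seal blanks stand on the felt pads. One at a time, hold the blank in line with the tilted slot gauge, push it body first into the slot until it stops, without forcing it, then put it away before trying the next: one that enters the steel go jaws and stops at the red no-go jaws is good and is stood upright in the blue tray; one that will not enter the steel jaws, or that goes past the red jaws to the floor of the slot, is stood upright in the red tray beside the earlier reject. Leave the other things on the desk where they are.

Things in the scene. Friction and masses are not known exactly. Their poses are not given: they have to be found in the camera images.
- blank_a_mid (a point): Centre (half-way up) of a pale boxwood seal blank, z up its length. 100 mm tall: square body 54 mm high at the foot, its side 24, 30 or 36 mm (the gauge tells which), and centred on it a square knob 24 x 24 mm, from 4 to 50 mm above this point. x and y are normal to the faces of body and knob. 0.06 to 0.1 kg.
- blank_b_mid (a point): Centre of another seal blank: shape, frame and mass as blank_a, save the unknown body side; no two are alike. Of the three blanks, two stand at the start on 60 x 60 x 6 mm grey felt pads left of the gauge, to be gauged; the third already stands in the red tray as an earlier reject.
- blank_c_mid (a point): Centre of the third seal blank: shape, frame and mass as blank_a, save the unknown body side.
- gauge_head: Fixed rigid slot gauge on a wooden stand. Origin: centre of the slot's mouth, 115 mm above the desk. z points out of the slot, against the push, leaning 30 degrees from vertical with its top more or less towards the robot; x is across the slot (measuring direction); y runs along it, level. Slot 56 mm long, open at both y ends; jaws 84 mm wide over their outsides.
- gauge_step (a point): Top of the step in the slot, on its mid-plane, 22 mm below the mouth along the gauge's -z. Above it the steel go jaws are 33 mm apart, below it the red no-go jaws 27 mm. Mouth and step have 45 degree lead-ins 3 mm high. A 36 mm body stops with its foot 1 to 2 mm below the mouth, a 30 mm body 23 to 25 mm below.
- gauge_floor (a point): Centre of the slot's floor, 46 mm below the mouth along the gauge's -z, where the foot of a 24 mm body stops. More than 45 N between a blank and the gauge counts as forcing. In the tilted hold a blank gripped with the fingers closing along the gauge's y may swing in the grip; closing along its x (across the slot) keeps it in line.
- tray_good: Fixed open tray with blue floor, 100 (x) x 150 (y) mm outside, 20 mm high, walls 5 mm thick; floor 6 mm above the desk. Origin at the centre of its underside. For good blanks; empty at the start.
- tray_reject: Fixed open tray with red floor, same sizes and origin as the blue one. An earlier reject stands at about x = 0, y = +40 mm of it; there is room at y = -35 mm.
- washer: Bystander: blue ceramic bowl, 116 mm across, 50 mm high; origin under its centre.
- ink: Bystander: black ink bottle, 52 mm across, 130 mm high; origin under its centre.
- paperweight: Bystander: dark wooden bar paperweight, 30 (x) x 160 (y) x 14 mm with a small brass grip 24 mm high; origin under its centre.
- dish: Bystander: small white dish, 80 mm across, 18 mm high; origin under its centre.

How it is judged:
By the outcome, as a careful person would: the job done as asked, in the order asked, and still so for the second after the job is handed in, with the robot touching nothing.
It also fails if it takes over 67 s, if anything falls off the work surface, if the arm or the gripper's body presses on something with over 40 N, if the wrist force passes 120 N, or if a joint passes its speed limit or range.

## Working session

There is one attempt and no reset: what is moved stays moved. The work goes in short steps, Python scripts to look and compute and a tool call to move; the robot and the scene stay as the last step left them, time stands still between calls to the robot, and variables do not carry over. Pictures are saved under pics/ and viewed, about 8 in all and at most 12, crops included, and the job is handed in when it is done.

Besides the shell and the picture viewer there is one more tool, called as name(argument=value, ...), one argument or row to a line, values as JSON. jog_arm: Moves the arm, as the interface text tells. Its arguments: {"type":"object","properties":{"deltas":{"type":"array"},"grip_force":{"type":"number"}},"required":["deltas"]}

```bash
ls; mkdir -p pics
python3 - <<'E'
from station import ctrl, vision
import cv2,numpy as np
print(ctrl.get_obs(), ctrl.tcp_to_tips)
for n in ("scene","top"):
    im,d=vision.get_image(n); cv2.imwrite(f"pics/{n}0.png",im[:,:,::-1]); np.save(f"pics/{n}0.npy",d)
    print(n,vision.calibration(n))
print(vision.calibration("wrist"))
E
```

```text
pics
{'t': 0.0, 'q': array([ 1.20497590e+00,  5.33385164e-02,  1.61427551e+00, -1.93544432e-05,
        1.47599186e+00, -1.18988336e-01]), 'dq': array([-1.10509487e-03, -1.65486508e-03,  8.34256017e-05,  8.34998608e-04,
       -1.84191348e-04, -7.31813013e-04]), 'effort': array([-4.30780165e-04, -3.93665814e+01, -3.70183575e+01, -2.80497972e-05,
        6.93685783e-03, -1.04534612e-05]), 'tool_pos': array([0.15248549, 0.60548175, 0.23058543]), 'tool_rot': array([-3.86679164e-01, -3.11723524e+00,  3.07673717e-03]), 'contact_force': array([ 0.71869703, -0.75440231,  0.07114493]), 'wrist_torque': array([ 0.04863286,  0.01095945, -0.02200031]), 'opening': 0.0854743893994738} 0.022
scene {'fx': 381.5219067357719, 'fy': 381.5219067357719, 'cx': 277.74622060683464, 'cy': 211.6564924728628, 'dist': array([-0.06189554,  0.        ,  0.        ,  0.        ,  0.        ]), 'rvec': array([ 2.06243651,  1.52592724, -0.54338171]), 'tvec': array([-0.2122067 , -0.37524359,  1.33331785])}
top {'fx': 427.4082920458985, 'fy': 427.4082920458985, 'cx': 278.55799242577734, 'cy': 207.4318319487651, 'dist': array([-0.00078893,  0.        ,  0.        ,  0.        ,  0.        ]), 'rvec': array([ 2.1964651 , -2.13827319,  0.08343263]), 'tvec': array([0.02397582, 0.59940875, 1.14592017])}
{'fx': 291.1795738522163, 'fy': 291.1795738522163, 'cx': 279.9085838154782, 'cy': 208.71290750467094, 'dist': array([0.01984526, 0.        , 0.        , 0.        , 0.        ]), 'hand_eye': array([[ 3.69661909e-04, -9.61934642e-01, -2.73279359e-01,
         6.81297469e-02],
       [ 9.99999881e-01,  4.42423587e-04, -2.04628366e-04,
        -1.01112682e-03],
       [ 3.17744348e-04, -2.73279251e-01,  9.61934691e-01,
        -1.43000469e-01],
       [ 0.00000000e+00,  0.00000000e+00,  0.00000000e+00,
         1.00000000e+00]])}
```

View pics/top0.png

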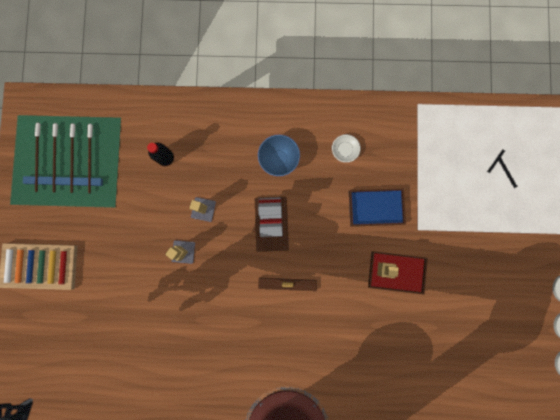

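View pics/scene0.png

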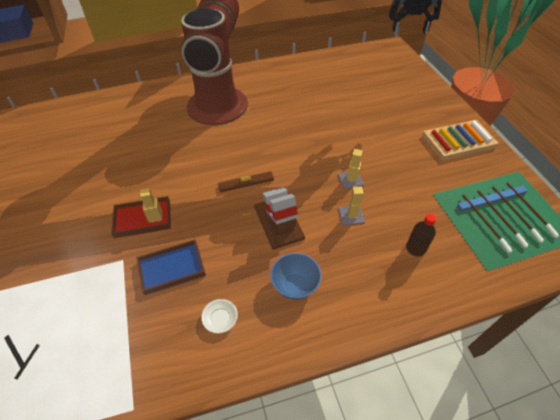

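Top view: the blanks stand at about (200,207) and (175,252). The gauge is at (271,222), the blue tray at (377,207), and the red tray at (398,272) with its reject at (390,270). The scene view agrees. Next I take coarse positions from depth.

```bash
cat > h.py <<'E'
import numpy as np, cv2
from scipy.spatial.transform import Rotation as R
from station import ctrl, vision
def grab(n,save=None):
    o=ctrl.get_obs(); im,d=vision.get_image(n); 
    if save: cv2.imwrite(f"pics/{save}.png",im[:,:,::-1])
    return im,d,cloud(n,d,o)
def cloud(n,d,o):
    c=vision.calibration(n); K=np.array([[c['fx'],0,c['cx']],[0,c['fy'],c['cy']],[0,0,1]])
    v,u=np.mgrid[:420,:560]; p=cv2.undistortPoints(np.stack([u,v],-1).reshape(-1,1,2).astype(np.float64),K,c['dist']).reshape(420,560,2)
    P=np.dstack([p,np.ones((420,560))])*d[...,None]
    if n=='wrist':
        H=c['hand_eye']; P=P@H[:3,:3].T+H[:3,3]; P=P@R.from_rotvec(o['tool_rot']).as_matrix().T+o['tool_pos']
    else: P=(P-c['tvec'])@cv2.Rodrigues(c['rvec'])[0]
    P[d<=0]=np.nan
    return P
def rect(Q):
    (c,s,a)=cv2.minAreaRect((Q[:,:2]*1000).astype(np.float32)); return np.round(c,1),np.round(s,1),round(a,1)
E
python3 - <<'E'
from h import *
d=np.load('pics/top0.npy'); P=cloud('top',d,None); P0=P
print('desk z',np.nanmedian(P[300:340,100:250,2]))
def box(r0,r1,c0,c1,z0,z1,name):
    Q=P[r0:r1,c0:c1].reshape(-1,3); Q=Q[(Q[:,2]>z0)&(Q[:,2]<z1)]
    print(name,len(Q),Q.mean(0).round(4),rect(Q))
box(190,225,180,220,.098,.12,'a top'); box(235,265,160,200,.098,.12,'b top'); box(255,285,370,410,.098,.12,'c top')
box(190,225,180,225,.003,.03,'a pad'); box(235,268,160,200,.003,.03,'b pad')
box(180,230,340,412,.003,.03,'blue'); box(245,300,360,435,.003,.03,'red')
box(190,255,250,295,.004,.2,'gauge');box(190,255,250,295,.07,.2,'jaws')
box(130,180,250,305,.03,.06,'bowl');box(270,300,250,325,.006,.03,'pw'); box(135,170,140,180,.02,.15,'ink')
q=ctrl.get_obs(); print(R.from_rotvec(q['tool_rot']).as_matrix().round(3))
im=cv2.imread('pics/top0.png'); cv2.imwrite('pics/crop1.png',cv2.resize(im[180:300,150:310],None,fx=5,fy=5,interpolation=cv2.INTER_CUBIC))
for c in range(262,282,6): print(c,[(int(1000*P[r,c,0]),int(1000*P[r,c,2])) for r in range(196,252,2)])
E
```

```text
desk z 0.0004346465873879645
a top 90 [0.5915 0.2537 0.1056] (array([591.7, 254.4]), array([24.1, 23.6]), 75.5)
b top 96 [0.4673 0.3086 0.1056] (array([467.3, 309.2]), array([25. , 24.3]), 57.0)
c top 98 [ 0.4379 -0.2528  0.1049] (array([ 437.9, -253.1]), array([23.2, 24.4]), 87.5)
a pad 430 [0.5927 0.2512 0.0062] (array([596.6, 256. ]), array([ 96.1, 125.4]), 1.6)
b pad 383 [0.4724 0.3005 0.0068] (array([471.9, 313. ]), array([ 88.8, 110.3]), 1.7)
blue 1888 [ 0.61   -0.2315  0.0084] (array([ 616.5, -230. ]), array([137.8, 197.5]), 1.6)
red 1722 [ 0.4303 -0.2923  0.0088] (array([ 431.5, -289.6]), array([146.3, 201.8]), 0.7)
gauge 1793 [0.5515 0.0582 0.0559] (array([560. ,  56.2]), array([178.8, 120.4]), 1.6)
jaws 805 [0.567  0.0605 0.1061] (array([568.4,  60.5]), array([100.2,  55.7]), 4.0)
bowl 490 [0.7488 0.0456 0.0433] (array([740.2,  43.9]), array([112.1, 112.1]), 1.6)
pw 663 [0.3906 0.0112 0.0142] (array([393.2,  18.4]), array([ 44.7, 173.2]), 3.8)
ink 436 [0.7291 0.358  0.0858] (array([732.5, 362.4]), array([41.8, 50.5]), 51.6)
[[-0.97   0.244 -0.001]
 [ 0.244  0.97  -0.002]
 [ 0.    -0.002 -1.   ]]
262 [(631, 2), (616, 86), (610, 97), (603, 112), (597, 121), (591, 131), (586, 132), (581, 134), (576, 128), (571, 126), (570, 72), (565, 69), (559, 76), (553, 89), (548, 85), (542, 99), (537, 107), (532, 102), (527, 103), (522, 92), (517, 91), (513, 14), (508, 14), (502, 11), (497, 16), (491, 12), (486, 8), (480, 15)]Traceback (most recent call last):
  File "<stdin>", line 14, in <module>
ValueError: cannot convert float NaN to integer
```

View pics/crop1.png

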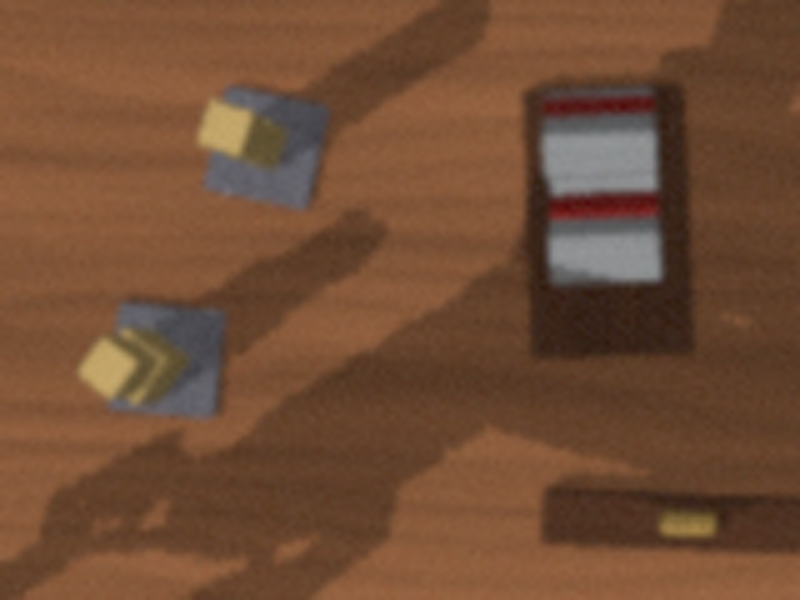

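Crop: blank A's knob top is at crop pixel (228,128) with no visible ledge, and B's is at (108,368) with a ledge. The gauge's near jaw has its inner edge near row 222, and the slot runs almost level in the image (world y). I'll turn to about 80° yaw and stop over the blanks for a wrist view.

jog_arm(
  deltas=[
    [0,0,0.125,0,0,0,1],
    [0,0,0.125,0,0,0,1],
    [0,0,0.125,0,0,0,1],
    [0,0,0.125,0,0,0,1],
    [0,0,0.125,0,0,0,1],
    [0,0,0.125,0,0,0,1],
    [0,0,0.125,0,0,0,1],
    [0,0,0.125,0,0,0,1],
    [0,0,0.125,0,0,0,1],
    [0,0,0.125,0,0,0,1],
    [0,0,0.125,0,0,0,1],
    [0,0,0.125,0,0,0,1],
  ],
  grip_force=40,
)

```text
t: 1.1
tool_pos: [0.1525, 0.6057, 0.231]
tool_rot: [2.414, 2.01, -0.002]
contact_force: [-0.6, -0.6, 0.2]
opening: 0.0856
```

jog_arm(
  deltas=[
    [0,0,0,-2.1,3.5,0,1],
    [0,0,0,-2.1,3.5,0,1],
    [0,0,0,-2.1,3.5,0,1],
    [0,0,0,-2.1,3.5,0,1],
    [0,0,0,-2.1,3.5,0,1],
    [0,0,0,-2.1,3.5,0,1],
    [0,0,0,-2.1,3.5,0,1],
    [0,0,0,-2.1,3.5,0,1],
    [0,0,0,-2.1,3.5,0,1],
    [0,0,0,-2.1,3.5,0,1],
    [0,0,0,-2.1,3.5,0,1],
    [0,0,0,-2.1,3.5,0,1],
  ],
)

```text
t: 2.1
tool_pos: [0.523, 0.2826, 0.2313]
tool_rot: [-2.408, -2.017, 0.001]
contact_force: [0.0, 0.3, -0.0]
opening: 0.0854
```

jog_arm(
  deltas=[
    [0,0,0,0,0,0,1],
    [0,0,0,0,0,0,1],
  ],
)

```text
t: 2.27
tool_pos: [0.523, 0.2827, 0.231]
tool_rot: [-2.411, -2.013, 0.002]
contact_force: [0.1, 0.5, 0.7]
opening: 0.0852
```

Run:
```python
from h import *
im,d,P=grab('wrist','w1'); np.save('pics/w1P.npy',P)
for nm,c in (('a',(.5915,.2537)),('b',(.4673,.3086))):
    m=(np.hypot(P[...,0]-c[0],P[...,1]-c[1])<.035)
    for z0,z1 in ((.1,.115),(.05,.068),(-.01,.012)):
        Q=P[m&(P[...,2]>z0)&(P[...,2]<z1)]
        if len(Q)>20: print(nm,z0,len(Q),np.median(Q,0).round(4),rect(Q))
o=ctrl.get_obs();print(o['t'],o['tool_pos'],R.from_rotvec(o['tool_rot']).as_matrix().round(3))
```

```text
a 0.1 655 [0.5927 0.2534 0.1066] (array([593. , 252.1]), array([24.4, 25. ]), 74.9)
a 0.05 146 [0.5847 0.2617 0.0594] (array([588.6, 259.2]), array([32.8, 16.5]), 30.5)
a -0.01 1461 [0.5818 0.2651 0.0065] (array([589.5, 257.2]), array([69.7, 61.6]), 29.7)
b 0.1 667 [0.4695 0.3072 0.1067] (array([468.8, 306.7]), array([23.7, 24. ]), 55.5)
b 0.05 254 [0.4771 0.3137 0.0606] (array([468.7, 306.7]), array([30. , 29.8]), 56.0)
b -0.01 1322 [0.4787 0.3207 0.0063] (array([469.8, 310.8]), array([63.3, 69.5]), 38.6)
2.3167 [0.5219941  0.28390786 0.23108572] [[ 0.177  0.984 -0.002]
 [ 0.984 -0.177 -0.   ]
 [-0.    -0.002 -1.   ]]
```

View pics/w1.png

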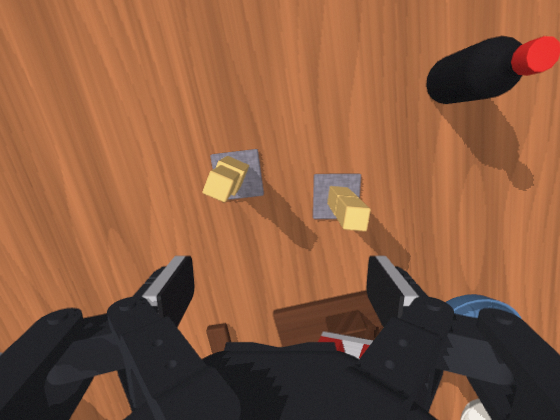

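Wrist view: blank B is at (220,180) with its ledge visible. Blank A is at (352,212). The tops measure z = 0.1066 (expected 0.106) and 24 mm square, so the positions hold. I grasp A first.

jog_arm(
  deltas=[
    [0,0,0.084,0,0,0,1],
    [0,0,0,-0.6,3.84,0,1],
    [0,0,0,-0.6,3.84,0,1],
    [0,0,0,0,0,0,1],
    [0,0,0,0,0,3.6,1],
    [0,0,0,0,0,3.6,1],
    [0,0,0,0,0,3.6,1],
    [0,0,0,0,0,3.5,1],
    [0,0,0,0,0,0,1],
    [0,0,0,0,0,0,1],
  ],
  grip_force=60,
)

```text
t: 3.15
tool_pos: [0.5903, 0.2538, 0.0864]
tool_rot: [-2.487, -1.916, 0.009]
contact_force: [0.1, -0.2, 0.6]
opening: 0.0852
```

jog_arm(
  deltas=[
    [0,0,0,0,0,0,0],
    [0,0,0,0,0,0,0],
    [0,0,0,0,0,0,0],
    [0,0,0,0,0,0,0],
    [0,0,0,0,0,0,0],
    [0,0,0,0,0,0,0],
    [0,0,0,0,0,0,0],
    [0,0,0,0,0,0,0],
  ],
)

```text
t: 3.82
tool_pos: [0.5942, 0.2534, 0.0907]
tool_rot: [2.49, 1.914, 0.004]
contact_force: [-0.7, 1.8, 5.7]
opening: 0.0222
```

jog_arm(
  deltas=[
    [0,0,0,0,0,-2,0],
    [0,0,0,0,0,-4,0],
    [0,0,0,0,0,-4,0],
    [0,0,0,0,0,-4,0],
    [0,0,0,0,0,-2,0],
    [0,0,0,0,0,0,0],
    [0,0,0,0,0,0,0],
  ],
)

```text
t: 4.4
tool_pos: [0.5938, 0.2532, 0.2504]
tool_rot: [2.49, 1.914, 0.004]
contact_force: [-0.2, -0.4, -1.8]
opening: 0.0226
```

Run:
```python
from h import *
for i in range(3):
    o=ctrl.get_obs();im,d,P=grab('wrist','w2'); print(o['t'],o['tool_pos'],o['contact_force'],o['opening'],R.from_rotvec(o['tool_rot']).as_matrix().round(3)[:,0])
```

```text
4.4 [0.59384411 0.25316626 0.2504028 ] [-0.18103055 -0.43643736 -1.82971116] 0.022615316621361712 [0.257 0.966 0.002]
4.45 [0.59277941 0.25283977 0.24774854] [ 0.48784026 -0.47014198 -2.14175028] 0.022658159568108502 [ 0.257  0.966 -0.001]
4.5 [0.59216778 0.2526606  0.24620824] [-0.34123528 -0.39662331 -1.90027589] 0.022781678986173903 [ 0.257  0.966 -0.002]
```

jog_arm(
  deltas=[
    [0,0,0,-3.85,-0.17,-0.3,0],
    [0,0,0,-3.85,-0.17,-0.3,0],
    [0,0,0,-3.85,-0.17,-0.3,0],
    [0,0,0,-3.85,-0.17,-0.3,0],
    [0,0,0,-3.85,-0.17,-0.3,0],
    [0,0,0,-3.85,-0.17,-0.3,0],
    [0,0,0,-3.85,-0.17,-0.3,0],
    [0,0,0,-3.85,-0.17,-0.3,0],
  ],
)

```text
t: 5.22
tool_pos: [0.499, -0.0424, 0.2703]
tool_rot: [-2.488, -1.913, 0.004]
contact_force: [0.9, -1.0, -0.3]
opening: 0.0228
```

jog_arm(
  deltas=[
    [0,0,-0.12,0,0,0,0],
    [0,0,-0.12,0,0,0,0],
    [-0.1,0,0,0,0,0,0],
    [-0.1,0,0,0,0,0,0],
    [-0.1,0,0,0,0,0,0],
    [-0.1,0,0,0,0,0,0],
    [-0.124,0,0,0,0,0,0],
    [0,0,0,0,0,0,0],
    [0,0,0,0,0,0,0],
  ],
)

```text
t: 5.97
tool_pos: [0.4989, -0.0408, 0.2691]
tool_rot: [1.949, 1.909, 0.507]
contact_force: [0.2, 0.0, -0.5]
opening: 0.0224
```

Run:
```python
from h import *
im,d,P=grab('wrist','w3'); np.save('pics/w3P.npy',P)
o=ctrl.get_obs();print(o['t'],o['tool_pos'],o['opening'],o['q'].round(2));print(R.from_rotvec(o['tool_rot']).as_matrix().round(3))
```

```text
6.0167 [ 0.50034059 -0.04112085  0.27142576] 0.022480053485652757 [-0.31 -0.65  2.17  0.16  1.13 -0.32]
[[ 0.02   0.867  0.497]
 [ 1.    -0.018 -0.01 ]
 [ 0.001  0.497 -0.868]]
```

View pics/w3.png

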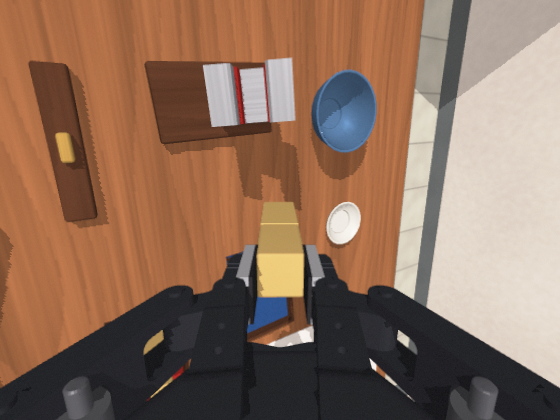

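Wrist view: the blank is held straight. The gauge's near jaw spans columns 205–235, the slot floor 242–268 and the far jaw 268–295, all in rows 58–128. The gauge is turned a few degrees from my tool. Next I fit its frame from depth.

```bash
cat > g.py <<'E'
from h import *
P=np.load('pics/w3P.npy')
def fit(P,regs):
    Q=np.vstack([P[r0:r1,c0:c1].reshape(-1,3) for r0,r1,c0,c1 in regs]); Q=Q[~np.isnan(Q).any(1)]
    for _ in range(4):
        c=Q.mean(0); n=np.linalg.svd(Q-c)[2][2]; n*=np.sign(n[2]); Q=Q[abs((Q-c)@n)<.003]
    return c,n,len(Q),np.std((Q-c)@n)
c,n,k,s=fit(P,[(74,116,214,230),(68,114,274,290)])
print('plane',c.round(4),n.round(3),k,s,'lean deg',np.degrees(np.arccos(n[2])), 'dir',np.degrees(np.arctan2(n[1],n[0])))
S=P[50:140,195:305].reshape(-1,3); S=S[~np.isnan(S).any(1)]; S=S[abs((S-c)@n)<.004]
y=np.cross(n,[0,0,1.]); y/=np.linalg.norm(y); y*=np.sign(y[1]); x=np.cross(y,n)
u=(S-c)@np.c_[x,y]*1000
print('rect in plane',cv2.minAreaRect(u.astype(np.float32)),'x axis',x.round(3),'y',y.round(3))
ctr=c+np.array(cv2.minAreaRect(u.astype(np.float32))[0])/1000@np.c_[x,y].T
print('centre',ctr)
h=np.histogram(u[:,0],bins=np.arange(-60,61,3)); print(list(zip(h[1].astype(int),h[0])))
E
python3 g.py
```

```text
plane [0.5585 0.057  0.1173] [-0.498 -0.032  0.867] 1402 0.000773597608610881 lean deg 29.943703080992005 dir -176.33199385187984
rect in plane ((-3.274200439453125, -0.12078666687011719), (84.0346908569336, 56.35235595703125), 0.08869486302137375) x axis [0.865 0.055 0.499] y [-0.064  0.998  0.   ]
centre [0.55571972 0.05664984 0.11566963]
[(np.int64(-60), np.int64(0)), (np.int64(-57), np.int64(0)), (np.int64(-54), np.int64(0)), (np.int64(-51), np.int64(0)), (np.int64(-48), np.int64(1)), (np.int64(-45), np.int64(189)), (np.int64(-42), np.int64(197)), (np.int64(-39), np.int64(190)), (np.int64(-36), np.int64(192)), (np.int64(-33), np.int64(185)), (np.int64(-30), np.int64(195)), (np.int64(-27), np.int64(196)), (np.int64(-24), np.int64(208)), (np.int64(-21), np.int64(113)), (np.int64(-18), np.int64(0)), (np.int64(-15), np.int64(0)), (np.int64(-12), np.int64(0)), (np.int64(-9), np.int64(0)), (np.int64(-6), np.int64(0)), (np.int64(-3), np.int64(0)), (np.int64(0), np.int64(0)), (np.int64(3), np.int64(0)), (np.int64(6), np.int64(0)), (np.int64(9), np.int64(0)), (np.int64(12), np.int64(101)), (np.int64(15), np.int64(193)), (np.int64(18), np.int64(196)), (np.int64(21), np.int64(196)), (np.int64(24), np.int64(195)), (np.int64(27), np.int64(196)), (np.int64(30), np.int64(196)), (np.int64(33), np.int64(197)), (np.int64(36), np.int64(177)), (np.int64(39), np.int64(0)), (np.int64(42), np.int64(0)), (np.int64(45), np.int64(0)), (np.int64(48), np.int64(0)), (np.int64(51), np.int64(0)), (np.int64(54), np.int64(0)), (np.int64(57), np.int64(0))]
```

```bash
cat > plan.py <<'E'
from h import *
C=np.array([.5557,.0566,.1153]); n=np.array([-.4985,-.032,.867]); n/=np.linalg.norm(n)
yg=np.cross(n,[0,0,1.]); yg/=np.linalg.norm(yg); yg*=np.sign(yg[1]); Rg=np.c_[yg,np.cross(yg,n),-n]
def state(k=4):
    p=[];r=[];f=[]
    for i in range(k):
        o=ctrl.get_obs(); p.append(o['tool_pos']); r.append(o['tool_rot']); f.append(o['contact_force']); 
        if i<k-1: vision.get_image('top')
    return np.mean(p,0),R.from_rotvec(r).mean(),np.mean(f,0),o
def to(pos,Rt,k=4):
    p,r,f,o=state(k); rel=(r.inv()*R.from_matrix(Rt)).as_rotvec()
    print('t',round(o['t'],2),'pos',p.round(4),'turn rad',rel.round(3),'shift cm (tool axes AFTER turn)',((pos-p)@Rt*100).round(2),'F',f.round(1),'F along n',(f@n).round(1),'open',o['opening'].round(4))
def depth(L): # foot depth below the mouth
    p,r,f,o=state(); foot=p+r.as_matrix()[:,2]*L; print('foot in gauge (along y, across, depth mm)',(np.array([(foot-C)@yg,(foot-C)@Rg[:,1],-(foot-C)@n])*1000).round(1),'F n',(f@n).round(1),f.round(1),'open',o['opening'].round(4),'t',round(o['t'],2),'z.z',(r.as_matrix()[:,2]@-n).round(4))
def down(deg): a=np.radians(deg); return np.array([[np.cos(a),np.sin(a),0],[np.sin(a),-np.cos(a),0],[0,0,-1]])
E
python3 - <<'E'
from plan import *
P=np.load('pics/w3P.npy'); o=ctrl.get_obs(); M=R.from_rotvec(o['tool_rot']).as_matrix()
# w3 pose
p=np.array([.5003,-.0411,.2714])
T=(P-p)@M
Q=T[262:290,262:298].reshape(-1,3); Q=Q[~np.isnan(Q).any(1)]; print('knob top tool xyz mm',np.median(Q,0)*1000, np.ptp(Q,0)*1000)
B=T[200:300,240:320].reshape(-1,3); B=B[(abs(B[:,1])<.02)&(abs(B[:,2])<.08)]; print(len(B), np.nanpercentile(B,[1,99],axis=0)*1000)
L=.0825
to(C+n*(L+.015),Rg)
E
```

```text
knob top tool xyz mm [ -1.28467561  -1.0002437  -14.38804499] [15.96269653 17.18324126  3.83000788]
5733 [[-12.24628244 -17.79090632 -49.77462046]
 [ 11.28801005  15.53203467  74.38376013]]Traceback (most recent call last):
  File "<stdin>", line 9, in <module>
  File "plan.py", line 12, in to
    print('t',round(o['t'],2),'pos',p.round(4),'turn rad',rel.round(3),'shift cm (tool axes AFTER turn)',((pos-p)@Rt*100).round(2),'F',f.round(1),'F along n',(f@n).round(1),'open',o['opening'].round(4))
                                                                                                                                                                                    ^^^^^^^^^^^^^^^^^^
AttributeError: 'float' object has no attribute 'round'
```

```bash
sed -i "s/o\['opening'\].round(4)/round(float(o['opening']),4)/; s/(f@n).round(1)/round(float(f@n),1)/" plan.py; python3 -c "
from plan import *
to(C+n*(.084+.015),Rg)"
```

```text
t 6.32 pos [ 0.5019 -0.0413  0.2738] turn rad [ 0.001  0.042 -0.073] shift cm (tool axes AFTER turn) [ 9.42 -2.72  6.83] F [-0.3 -0.2 -1.3] F along n -1.0 open 0.0226
```

jog_arm(
  deltas=[
    [0.001,0.042,-0.073,0,0,0,0],
    [0,0,0,3.14,-0.91,0,0],
    [0,0,0,3.14,-0.91,0,0],
    [0,0,0,3.14,-0.9,0,0],
    [0,0,0,0,0,2.5,0],
    [0,0,0,0,0,2.5,0],
    [0,0,0,0,0,0,0],
    [0,0,0,0,0,0,0],
    [0,0,0,0,0,0,0],
  ],
  grip_force=35,
)

```text
t: 7.07
tool_pos: [0.4967, 0.0529, 0.217]
tool_rot: [1.87, 1.994, 0.534]
contact_force: [0.1, -0.7, -0.0]
opening: 0.0225
```

Run:
```python
from plan import *
depth(.084); to(C+n*(.084+.015),Rg)
im,d=vision.get_image('scene'); cv2.imwrite('pics/s4.png',cv2.resize(im[130:270,200:380],None,fx=4,fy=4,interpolation=cv2.INTER_CUBIC)[:,:,::-1])
```

```text
foot in gauge (along y, across, depth mm) [ -0.2   0.3 -34.1] F n -0.4 [ 0.3  0.2 -0.3] open 0.0223 t 7.22 z.z 1.0
t 7.37 pos [0.4968 0.0526 0.2176] turn rad [ 0.003  0.001 -0.   ] shift cm (tool axes AFTER turn) [0.02 0.01 1.91] F [ 0.3  0.  -1.1] F along n -1.1 open 0.0222
```

View pics/s4.png

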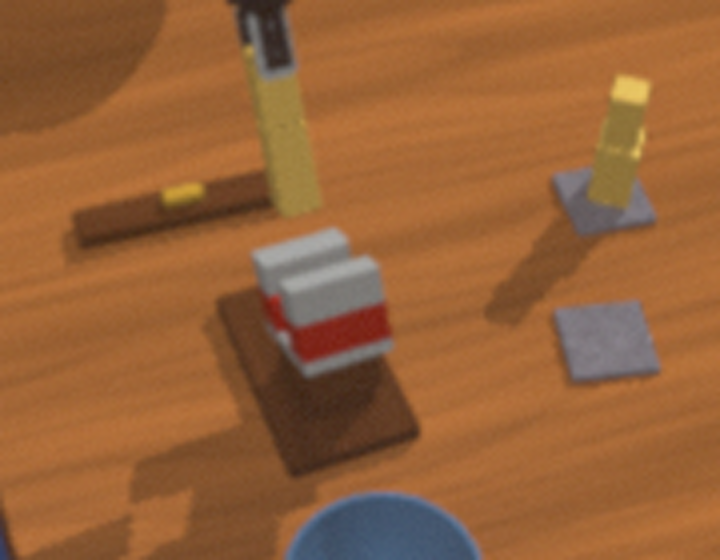

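The blank is in line above the slot, with 0.3 mm lateral error. I feed in gradually with force checks.

jog_arm(
  deltas=[
    [0,0,0,0,0,1.6,0],
    [0,0,0,0,0,1.5,0],
    [0,0,0,0,0,0.3,0],
    [0,0,0,0,0,0.2,0],
    [0,0,0,0,0,0.2,0],
    [0,0,0,0,0,0,0],
  ],
)

```text
t: 7.92
tool_pos: [0.5153, 0.0542, 0.1834]
tool_rot: [1.87, 1.994, 0.534]
contact_force: [-0.2, -0.0, -1.8]
opening: 0.0227
```

jog_arm(
  deltas=[
    [0,0,0,0,0,0.2,0],
    [0,0,0,0,0,0,0],
  ],
)

```text
t: 8.08
tool_pos: [0.5164, 0.0543, 0.1818]
tool_rot: [1.87, 1.994, 0.534]
contact_force: [-0.6, -1.0, 0.0]
opening: 0.0224
```

jog_arm(
  deltas=[
    [0,0,0,0,0,0.6,0],
    [0,0,0,0,0,0.6,0],
    [0,0,0,0,0,0.3,0],
    [0,0,0,0,0,0.2,0],
    [0,0,0,0,0,0,0],
  ],
)

```text
t: 8.5
tool_pos: [0.525, 0.0548, 0.1664]
tool_rot: [1.87, 1.994, 0.534]
contact_force: [-0.1, 0.6, -0.8]
opening: 0.0225
```

jog_arm(
  deltas=[
    [0,0,0,0,0,0.2,0],
    [0,0,0,0,0,0.2,0],
    [0,0,0,0,0,0,0],
  ],
)

```text
t: 8.75
tool_pos: [0.5271, 0.0549, 0.1632]
tool_rot: [1.87, 1.994, 0.535]
contact_force: [2.0, -0.3, -0.7]
opening: 0.0223
```

```bash
python3 -c "
from plan import *
depth(.084)"
```

```text
foot in gauge (along y, across, depth mm) [ 0.1 -0.7 28.1] F n -2.2 [ 2.7  0.  -1. ] open 0.0226 t 8.9 z.z 1.0
```

jog_arm(
  deltas=[
    [0,0,0,0,0.05,0.2,0],
    [0,0,0,0,0,0.3,0],
    [0,0,0,0,0,0.3,0],
    [0,0,0,0,0,0.2,0],
    [0,0,0,0,0,0.2,0],
    [0,0,0,0,0,0,0],
  ],
)

```text
t: 9.4
tool_pos: [0.5333, 0.0553, 0.1526]
tool_rot: [1.87, 1.994, 0.534]
contact_force: [3.4, -0.5, -1.1]
opening: 0.0227
```

jog_arm(
  deltas=[
    [0,0,0,0,0,0.2,0],
    [0,0,0,0,0,0.1,0],
    [0,0,0,0,0,0,0],
  ],
)

```text
t: 9.65
tool_pos: [0.5347, 0.0554, 0.1502]
tool_rot: [1.87, 1.994, 0.534]
contact_force: [2.4, 0.2, -0.8]
opening: 0.0228
```

```bash
python3 -c "
from plan import *
depth(.084)"
```

```text
foot in gauge (along y, across, depth mm) [ 0.2 -0.8 43.2] F n -2.4 [ 3.  -0.  -1.1] open 0.0225 t 9.8 z.z 1.0
```

Depth is 43 mm, and the floor is due at 46. I continue in 1 mm steps.

jog_arm(
  deltas=[
    [0,0,0,0,0.04,0.1,0],
    [0,0,0,0,0,0.1,0],
    [0,0,0,0,0,0,0],
  ],
)

```text
t: 10.05
tool_pos: [0.5358, 0.0555, 0.1486]
tool_rot: [1.871, 1.995, 0.533]
contact_force: [2.1, -0.5, -0.5]
opening: 0.0226
```

jog_arm(
  deltas=[
    [0,0,0,0,0,0.1,0],
    [0,0,0,0,0,0,0],
  ],
)

```text
t: 10.22
tool_pos: [0.5362, 0.0556, 0.1485]
tool_rot: [1.871, 1.996, 0.533]
contact_force: [-5.9, -0.8, 6.9]
opening: 0.0225
```

jog_arm(
  deltas=[
    [0,0,0,0,0,0.05,0],
    [0,0,0,0,0,0,0],
  ],
)

```text
t: 10.38
tool_pos: [0.5364, 0.0556, 0.1486]
tool_rot: [1.871, 1.996, 0.532]
contact_force: [-10.3, -0.9, 10.1]
opening: 0.0225
```

```bash
python3 -c "
from plan import *
depth(.084)"
```

```text
foot in gauge (along y, across, depth mm) [ 0.2 -0.2 45.5] F n 14.3 [-10.1  -0.6  10.7] open 0.0225 t 10.53 z.z 1.0
```

A stopped on the floor at 45.5 mm with 14 N, so it is 24 mm and a reject. I retract and measure the trays.

jog_arm(
  deltas=[
    [0,0,0,0,0,-0.5,0],
    [0,0,0,0,0,-2,0],
    [0,0,0,0,0,-3,0],
    [0,0,0,0,0,-3,0],
    [0,0,0,0,0,-2,0],
    [0,0,0,0,0,0,0],
  ],
)

```text
t: 11.03
tool_pos: [0.4848, 0.0521, 0.2434]
tool_rot: [1.865, 1.99, 0.539]
contact_force: [0.9, 0.1, 0.4]
opening: 0.0223
```

Run:
```python
from plan import *
im=cv2.imread('pics/top0.png').astype(int); d=np.load('pics/top0.npy'); P=cloud('top',d,None)
b,g,r=im[...,0],im[...,1],im[...,2]; rr,cc=np.mgrid[:420,:560]
for nm,m in (('red',(r>2.5*b)&(r>2.5*g)&(r>60)&(rr>245)&(rr<300)&(cc>360)&(cc<435)),('blue',(b>1.8*r)&(b>60)&(rr>180)&(rr<230)&(cc>340)&(cc<412))):
    Q=P[m]; Q=Q[~np.isnan(Q).any(1)]; Q=Q[Q[:,2]<.02]; print(nm,len(Q),np.median(Q,0),rect(Q), rect(Q[Q[:,2]<.0095]))
    
m=(rr>240)&(rr<305)&(cc>355)&(cc<440)&(P[...,2]>.012)&(P[...,2]<.028); print('red wall',rect(P[m]))
m=(rr>180)&(rr<235)&(cc>340)&(cc<415)&(P[...,2]>.012)&(P[...,2]<.028); print('blue wall',rect(P[m]))
to(np.zeros(3),down(90))
```

```text
red 1344 [ 0.42620717 -0.3040978   0.00515563] (array([ 430.9, -289.6]), array([142.1,  91. ]), 85.1) (array([ 430.4, -291.3]), array([138.2,  90.2]), 84.8)
blue 1515 [ 0.60936136 -0.23387638  0.00533088] (array([ 609.4, -233.6]), array([ 87.5, 136.9]), 3.5) (array([ 609.4, -233.6]), array([ 87.5, 136.9]), 3.5)
red wall (array([ 430.6, -289. ]), array([151.5, 100.1]), 84.7)
blue wall (array([ 608.4, -231.8]), array([100.5, 150.7]), 3.6)
t 11.18 pos [0.4843 0.0522 0.2397] turn rad [ 0.525 -0.016  0.063] shift cm (tool axes AFTER turn) [ -5.22 -48.43  23.97] F [ 0.3  0.  -1. ] F along n -1.0 open 0.0227
```

jog_arm(
  deltas=[
    [0.105,0,0,0,0,0,0],
    [0.105,0,0,0,0,0,0],
    [0.105,0,0,0,0,0,0],
    [0.105,0,0,0,0,0,0],
    [0.105,0,0,0,0,0,0],
    [0,0,0.09,0,0,0,0],
    [0,0,0.065,0,0,0,0],
  ],
  grip_force=45,
)

```text
t: 11.77
tool_pos: [0.4845, 0.0523, 0.2344]
tool_rot: [-2.319, -2.11, 0.011]
contact_force: [-0.5, 0.4, -1.1]
opening: 0.0227
```

jog_arm(
  deltas=[
    [0,0,0,-3.8,-0.22,0,0],
    [0,0,0,-3.8,-0.22,0,0],
    [0,0,0,-3.8,-0.22,0,0],
    [0,0,0,-3.8,-0.22,0,0],
    [0,0,0,-3.8,-0.22,0,0],
    [0,0,0,-3.8,-0.22,0,0],
    [0,0,0,-3.8,-0.22,0,0],
    [0,0,0,-3.8,-0.22,0,0],
    [0,0,0,-3.8,-0.22,0,0],
    [0,0,0,-3.8,-0.22,0,0],
    [0,0,0,0,0,0,0],
    [0,0,0,0,0,0,0],
  ],
)

```text
t: 12.77
tool_pos: [0.4268, -0.3253, 0.2352]
tool_rot: [-2.318, -2.11, 0.003]
contact_force: [0.5, -0.1, -0.7]
opening: 0.0223
```

Run:
```python
from plan import *
to(np.array([.4274,-.3239,.090]),down(84.7))
```

```text
t 12.92 pos [ 0.4274 -0.324   0.2359] turn rad [-0.005 -0.003  0.001] shift cm (tool axes AFTER turn) [1.000e-02 0.000e+00 1.459e+01] F [-0.1 -0.1 -0.6] F along n -0.5 open 0.0226
```

Right over the free spot. I lower by 14.2 cm, then feel for the floor.

jog_arm(
  deltas=[
    [-0.005,-0.003,0,0,0,4,0],
    [0,0,0,0,0,4,0],
    [0,0,0,0,0,3.5,0],
    [0,0,0,0,0,1.5,0],
    [0,0,0,0,0,0.8,0],
    [0,0,0,0,0,0.3,0],
    [0,0,0,0,0,0.1,0],
    [0,0,0,0,0,0,0],
  ],
)

```text
t: 13.58
tool_pos: [0.4292, -0.325, 0.0983]
tool_rot: [2.314, 2.114, -0.001]
contact_force: [-0.0, 0.8, -0.6]
opening: 0.0222
```

jog_arm(
  deltas=[
    [0,0,0,0,0,0.1,0],
    [0,0,0,0,0,0.1,0],
    [0,0,0,0,0,0,0],
  ],
)

```text
t: 13.83
tool_pos: [0.4286, -0.3251, 0.0957]
tool_rot: [2.315, 2.114, -0.001]
contact_force: [-0.1, 0.1, -1.8]
opening: 0.0229
```

jog_arm(
  deltas=[
    [0,0,0,0,0,0.1,0],
    [0,0,0,0,0,0.1,0],
    [0,0,0,0,0,0,0],
  ],
)

```text
t: 14.08
tool_pos: [0.4281, -0.3246, 0.0925]
tool_rot: [2.317, 2.115, -0.001]
contact_force: [0.3, -0.5, -1.2]
opening: 0.0227
```

jog_arm(
  deltas=[
    [0,0,0,0,0,0.1,0],
    [0,0,0,0,0,0.1,0],
    [0,0,0,0,0,0,0],
  ],
)

```text
t: 14.33
tool_pos: [0.4282, -0.3248, 0.0908]
tool_rot: [2.316, 2.115, -0.001]
contact_force: [-0.3, -0.3, 0.4]
opening: 0.0224
```

jog_arm(
  deltas=[
    [0,0,0,0,0,0.1,0],
    [0,0,0,0,0,0,0],
  ],
)

```text
t: 14.5
tool_pos: [0.4284, -0.325, 0.0907]
tool_rot: [2.316, 2.115, -0.001]
contact_force: [-1.8, 0.4, 5.9]
opening: 0.0227
```

jog_arm(
  deltas=[
    [0,0,0,0,0,0.1,0],
    [0,0,0,0,0,0,0],
  ],
)

```text
t: 14.67
tool_pos: [0.4285, -0.3252, 0.0907]
tool_rot: [2.316, 2.115, -0.002]
contact_force: [-3.6, 2.2, 9.0]
opening: 0.0226
```

jog_arm(
  deltas=[
    [0,0,0,0,0,-0.15,0],
    [0,0,0,0,0,0,0.35],
    [0,0,0,0,0,0,0.6],
    [0,0,0,0,0,0,0.8],
    [0,0,0,0,0,0,1],
    [0,0,0,0,0,0,1],
    [0,0,0,0,0,-1,1],
    [0,0,0,0,0,-3,1],
    [0,0,0,0,0,-4,1],
    [0,0,0,0,0,-4,1],
    [0,0,0,0,0,-4,1],
    [0,0,0,0,0,0,1],
  ],
)

```text
t: 15.67
tool_pos: [0.4309, -0.3271, 0.2619]
tool_rot: [2.303, 2.104, 0.0]
contact_force: [1.2, -1.2, 1.0]
opening: 0.0856
```

Run:
```python
from plan import *
im,d,P=grab('wrist','w5')
for nm,c in (('A',(.4274,-.3239)),('c',(.438,-.2528))):
    m=(np.hypot(P[...,0]-c[0],P[...,1]-c[1])<.03)&(P[...,2]>.09)&(P[...,2]<.12); Q=P[m]; print(nm,len(Q),np.median(Q,0).round(4),rect(Q) if len(Q) else '')
to(np.array([.4688,.3067,.25]),down(56))
```

```text
A 565 [ 0.4283 -0.3256  0.1065] (array([ 428.2, -327. ]), array([24.2, 23.5]), 84.4)
c 632 [ 0.4388 -0.2566  0.1067] (array([ 438.9, -256.9]), array([23.4, 23.7]), 84.9)
t 15.87 pos [ 0.4285 -0.3248  0.2531] turn rad [0.008 0.005 0.503] shift cm (tool axes AFTER turn) [ 54.6  -31.97   0.31] F [-0.  -0.  -0.6] F along n -0.5 open 0.0855
```

View pics/w5.png

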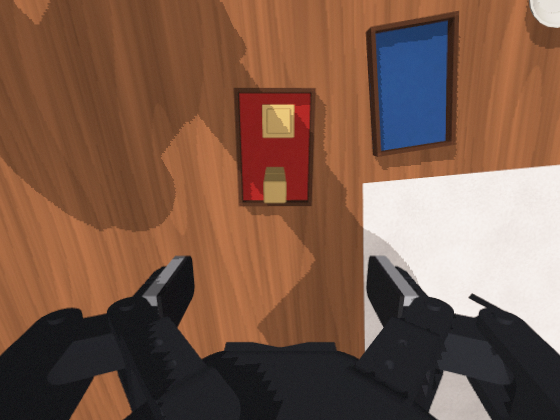

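Wrist view: A stands upright in the red tray at (275,185) and the earlier reject is undisturbed at (278,120). Both tops are at z = 0.1065. Now to B.

jog_arm(
  deltas=[
    [0.004,0.002,0.124,0,0,0,1],
    [0.004,0.003,0.124,0,0,0,1],
    [0,0,0.124,0,0,0,1],
    [0,0,0.124,0,0,0,1],
    [0,0,0.007,3.41,-2,0,1],
    [0,0,0,3.41,-2,0,1],
    [0,0,0,3.41,-2,0,1],
    [0,0,0,3.41,-2,0,1],
    [0,0,0,3.41,-2,0,1],
    [0,0,0,3.41,-2,0,1],
    [0,0,0,3.41,-2,0,1],
    [0,0,0,3.41,-2,0,1],
  ],
)

```text
t: 16.87
tool_pos: [0.4461, -0.0064, 0.2486]
tool_rot: [-2.769, -1.471, 0.008]
contact_force: [0.8, -0.5, 0.5]
opening: 0.0855
```

jog_arm(
  deltas=[
    [0,0,0,3.41,-2,0,1],
    [0,0,0,3.41,-2,0,1],
    [0,0,0,3.41,-2,0,1],
    [0,0,0,3.41,-2,0,1],
    [0,0,0,3.41,-2,0,1],
    [0,0,0,3.41,-2,0,1],
    [0,0,0,3.41,-2,0,1],
    [0,0,0,3.41,-2,0,1],
    [0,0,0,0,0,0,1],
    [0,0,0,0,0,0,1],
  ],
)

```text
t: 17.7
tool_pos: [0.466, 0.3084, 0.2488]
tool_rot: [-2.768, -1.477, 0.012]
contact_force: [0.6, -0.4, 0.4]
opening: 0.0853
```

Run:
```python
from plan import *
im,d,P=grab('wrist','w6')
m=(np.hypot(P[...,0]-.4688,P[...,1]-.3067)<.03)&(P[...,2]>.09)&(P[...,2]<.12); Q=P[m]; print(len(Q),np.median(Q,0).round(4),rect(Q) if len(Q) else '')
to(np.array([.4688,.3067,.0890]),down(56))
```

```text
614 [0.4696 0.3082 0.1067] (array([468.7, 306.9]), array([24.2, 23.5]), 56.1)
t 17.9 pos [0.4668 0.3065 0.2501] turn rad [-0.006  0.003 -0.001] shift cm (tool axes AFTER turn) [ 0.13  0.15 16.11] F [ 0.3  0.  -0.4] F along n -0.4 open 0.0855
```

jog_arm(
  deltas=[
    [-0.006,0.003,0,0.13,0.15,0,1],
    [0,0,0,0,0,4,1],
    [0,0,0,0,0,4,1],
    [0,0,0,0,0,4,1],
    [0,0,0,0,0,4,1],
    [0,0,0,0,0,0,1],
    [0,0,0,0,0,0,1],
  ],
  grip_force=60,
)

```text
t: 18.48
tool_pos: [0.4684, 0.3062, 0.0898]
tool_rot: [-2.774, -1.472, 0.003]
contact_force: [0.1, -0.1, 0.5]
opening: 0.0853
```

jog_arm(
  deltas=[
    [0,0,0,0,0,0,0],
    [0,0,0,0,0,0,0],
    [0,0,0,0,0,0,0],
    [0,0,0,0,0,0,0],
    [0,0,0,0,0,0,0],
    [0,0,0,0,0,0,0],
    [0,0,0,0,0,0,0],
    [0,0,0,0,0,0,0],
  ],
)

```text
t: 19.15
tool_pos: [0.4709, 0.3086, 0.0937]
tool_rot: [-2.773, -1.474, -0.01]
contact_force: [-1.8, 1.2, 6.0]
opening: 0.0224
```

jog_arm(
  deltas=[
    [0,0,0,0,0,-2,0],
    [0,0,0,0,0,-4,0],
    [0,0,0,0,0,-4,0],
    [0,0,0,0,0,-4,0],
    [0,0,0,0,0,-2,0],
    [0,0,0,0,0,0,0],
    [0,0,0,0,0,0,0],
  ],
)

```text
t: 19.73
tool_pos: [0.47, 0.3078, 0.2532]
tool_rot: [-2.774, -1.474, -0.01]
contact_force: [-0.0, -0.6, -1.7]
opening: 0.0224
```

Run:
```python
from plan import *
o=ctrl.get_obs();im,d,P=grab('wrist','w7'); T=(P-o['tool_pos'])@R.from_rotvec(o['tool_rot']).as_matrix()
Q=T[262:290,262:298].reshape(-1,3); print('knob top tool mm',np.nanmedian(Q,0)*1000)
to(C+n*(.085+.035),Rg)
to(C+n*(.085+.035),down(93.7),1)
```

```text
knob top tool mm [ -2.41264937   1.08448303 -13.37397333]
t 19.93 pos [0.4685 0.307  0.2495] turn rad [-0.504  0.172 -0.643] shift cm (tool axes AFTER turn) [-25.55  -0.55   3.17] F [-0.4  0.2 -1. ] F along n -0.7 open 0.0225
t 19.93 pos [0.4683 0.3069 0.2488] turn rad [-0.002  0.001 -0.658] shift cm (tool axes AFTER turn) [-25.54   1.12   2.95] F [-0.8 -0.3 -1. ] F along n -0.5 open 0.0225
```

jog_arm(
  deltas=[
    [-0.072,0.0246,-0.0919,0,0,0,0],
    [-0.072,0.0246,-0.0919,0,0,0,0],
    [-0.072,0.0246,-0.0919,0,0,0,0],
    [-0.072,0.0246,-0.0919,0,0,0,0],
    [-0.072,0.0246,-0.0919,0,0,0,0],
    [-0.072,0.0246,-0.0919,0,0,0,0],
    [-0.072,0.0246,-0.0919,0,0,0,0],
  ],
  grip_force=35,
)

```text
t: 20.52
tool_pos: [0.4686, 0.3074, 0.2495]
tool_rot: [1.863, 1.998, 0.537]
contact_force: [-0.6, -0.4, -1.5]
opening: 0.0222
```

jog_arm(
  deltas=[
    [0,0,0,-3.65,-0.08,0,0],
    [0,0,0,-3.65,-0.08,0,0],
    [0,0,0,-3.65,-0.08,0,0],
    [0,0,0,-3.65,-0.08,0,0],
    [0,0,0,-3.65,-0.08,0,0],
    [0,0,0,-3.65,-0.08,0,0],
    [0,0,0,-3.65,-0.08,0,0],
    [0,0,0,0,0,0,0],
    [0,0,0,0,0,3,0],
    [0,0,0,0,0,0,0],
    [0,0,0,0,0,0,0],
  ],
)

```text
t: 21.43
tool_pos: [0.4946, 0.0534, 0.2186]
tool_rot: [1.875, 1.998, 0.533]
contact_force: [0.5, -0.2, -0.6]
opening: 0.0225
```

Run:
```python
from plan import *
depth(.086); to(C+n*(.086+.0),Rg,6)
```

```text
foot in gauge (along y, across, depth mm) [  1.2   0.5 -35.7] F n -0.7 [ 0.3 -0.3 -0.6] open 0.0223 t 21.58 z.z 1.0
t 21.83 pos [0.4963 0.0538 0.2235] turn rad [ 0.004 -0.002  0.001] shift cm (tool axes AFTER turn) [-0.11 -0.25  3.74] F [ 0.1 -0.  -0.7] F along n -0.7 open 0.0223
```

Run:
```python
from plan import *
A=[]
for i in range(16):
    o=ctrl.get_obs(); A.append(o['tool_pos']); vision.get_image('top')
A=np.array(A); print(A.std(0)*1000,A.mean(0)); D=(A-C)@np.c_[yg,Rg[:,1],-n]*1000; print(D.mean(0),D[:,1].round(1)); print(R.from_rotvec(o['tool_rot']).as_matrix().T@Rg, o['t'])
```

```text
[0.04370056 0.1462538  0.29416839] [0.49622658 0.05329368 0.22275183]
[   0.51037791    2.03257317 -122.83942174] [2.5 2.4 2.3 2.2 2.1 2.  2.  1.9 1.9 1.9 1.9 1.9 1.9 1.9 1.9 1.9]
[[ 9.99998147e-01  3.62255653e-04 -1.89055126e-03]
 [-3.68415716e-04  9.99994622e-01 -3.25901190e-03]
 [ 1.88936050e-03  3.25970237e-03  9.99992902e-01]] 22.5833
```

The pose settles over about 0.5 s after a move, which explains the scatter in the readings. I trim by -1.3 mm across the slot. The light side force on A suggests the slot centre is about +0.6 mm from my estimate.

jog_arm(
  deltas=[
    [0,0,0,-0.05,-0.13,1,0],
    [0,0,0,0,0,1,0],
    [0,0,0,0,0,1,0],
    [0,0,0,0,0,0.3,0],
    [0,0,0,0,0,0,0],
    [0,0,0,0,0,0,0],
    [0,0,0,0,0,0,0],
    [0,0,0,0,0,0,0],
    [0,0,0,0,0,0,0],
  ],
)

```text
t: 23.38
tool_pos: [0.5119, 0.0538, 0.194]
tool_rot: [1.869, 1.993, 0.539]
contact_force: [0.4, -0.3, -1.0]
opening: 0.0223
```

Run:
```python
from plan import *
depth(.086)
```

```text
foot in gauge (along y, across, depth mm) [ 0.1  1.5 -4.1] F n -1.0 [ 0.1 -0.2 -1. ] open 0.0224 t 23.53 z.z 1.0
```

jog_arm(
  deltas=[
    [0,0,0,0,-0.09,0,0],
    [0,0,0,0,0,0.2,0],
    [0,0,0,0,0,0.2,0],
    [0,0,0,0,0,0.1,0],
    [0,0,0,0,0,0.1,0],
    [0,0,0,0,0,0,0],
    [0,0,0,0,0,0,0],
  ],
)

```text
t: 24.12
tool_pos: [0.5139, 0.0539, 0.1876]
tool_rot: [1.869, 1.994, 0.538]
contact_force: [0.4, 0.4, -0.6]
opening: 0.0224
```

jog_arm(
  deltas=[
    [0,0,0,0,0,0.1,0],
    [0,0,0,0,0,0.1,0],
    [0,0,0,0,0,0.1,0],
    [0,0,0,0,0,0,0],
  ],
)

```text
t: 24.45
tool_pos: [0.5154, 0.054, 0.1849]
tool_rot: [1.869, 1.994, 0.538]
contact_force: [-1.7, 0.6, -1.5]
opening: 0.0224
```

Run:
```python
from plan import *
depth(.086)
```

```text
foot in gauge (along y, across, depth mm) [0.2 0.  5.4] F n -0.5 [-0.4  0.2 -0.8] open 0.0224 t 24.6 z.z 1.0
```

It enters the go jaws at 5.4 mm with no resistance. I continue towards the step.

jog_arm(
  deltas=[
    [0,0,0,0,0,0.3,0],
    [0,0,0,0,0,0.3,0],
    [0,0,0,0,0,0.3,0],
    [0,0,0,0,0,0.2,0],
    [0,0,0,0,0,0.2,0],
    [0,0,0,0,0,0,0],
    [0,0,0,0,0,0,0],
  ],
)

```text
t: 25.18
tool_pos: [0.5219, 0.0545, 0.1737]
tool_rot: [1.87, 1.994, 0.538]
contact_force: [-1.0, 0.1, -0.1]
opening: 0.0226
```

jog_arm(
  deltas=[
    [0,0,0,0,0,0.1,0],
    [0,0,0,0,0,0.1,0],
    [0,0,0,0,0,0,0],
  ],
)

```text
t: 25.43
tool_pos: [0.5228, 0.0545, 0.172]
tool_rot: [1.869, 1.994, 0.538]
contact_force: [0.1, 0.6, -1.1]
opening: 0.0224
```

Run:
```python
from plan import *
depth(.086)
```

```text
foot in gauge (along y, across, depth mm) [ 0.2  0.1 20.4] F n -0.6 [-0.   0.5 -0.6] open 0.0226 t 25.58 z.z 1.0
```

jog_arm(
  deltas=[
    [0,0,0,0,0,0.1,0],
    [0,0,0,0,0,0.1,0],
    [0,0,0,0,0,0,0],
  ],
)

```text
t: 25.83
tool_pos: [0.5243, 0.0546, 0.171]
tool_rot: [1.869, 1.993, 0.539]
contact_force: [-0.2, 0.6, 0.3]
opening: 0.0223
```

jog_arm(
  deltas=[
    [0,0,0,0,0,0.1,0],
    [0,0,0,0,0,0,0],
  ],
)

```text
t: 26.0
tool_pos: [0.5249, 0.0546, 0.1708]
tool_rot: [1.868, 1.993, 0.54]
contact_force: [-3.7, -0.6, 4.6]
opening: 0.0223
```

jog_arm(
  deltas=[
    [0,0,0,0,0,0.05,0],
    [0,0,0,0,0,0,0],
  ],
)

```text
t: 26.17
tool_pos: [0.5251, 0.0546, 0.1708]
tool_rot: [1.868, 1.993, 0.539]
contact_force: [-6.8, -0.3, 7.5]
opening: 0.0224
```

jog_arm(
  deltas=[
    [0,0,0,0,0,0.05,0],
    [0,0,0,0,0,0.05,0],
    [0,0,0,0,0,0,0],
  ],
)

```text
t: 26.42
tool_pos: [0.5256, 0.0547, 0.1709]
tool_rot: [1.868, 1.994, 0.539]
contact_force: [-13.6, 0.0, 14.2]
opening: 0.0221
```

Run:
```python
from plan import *
depth(.086)
```

```text
foot in gauge (along y, across, depth mm) [ 0.2  1.9 22.8] F n 18.9 [-13.6  -0.6  14. ] open 0.0224 t 26.57 z.z 1.0
```

B stopped at the red jaws: 22.8 mm with 19 N along the slot. It is a 30 mm body, so good. I retract and carry it to the blue tray.

jog_arm(
  deltas=[
    [0,0,0,0,0,-0.5,0],
    [0,0,0,0,0,-2,0],
    [0,0,0,0,0,-3,0],
    [0,0,0,0,0,-3,0],
    [0.105,0,0,0,0,0,0],
    [0.105,0,0,0,0,0,0],
    [0.105,0,0,0,0,0,0],
    [0.105,0,0,0,0,0,0],
    [0.105,0,0,0,0,0,0],
    [0,0,0,0,0,0,0],
    [0,0,0,0,0,0,0],
    [0,0,0,0,0,0,0],
  ],
  grip_force=45,
)

```text
t: 27.57
tool_pos: [0.4821, 0.0519, 0.2411]
tool_rot: [-2.148, -2.292, -0.004]
contact_force: [0.1, -0.7, -0.9]
opening: 0.0223
```

Run:
```python
from plan import *
to(np.array([.6085,-.232,.092]),down(93.6))
```

```text
t 27.72 pos [0.4819 0.0518 0.2416] turn rad [ 0.002 -0.002  0.002] shift cm (tool axes AFTER turn) [-29.12  10.85  14.96] F [-0.   0.5 -1. ] F along n -0.9 open 0.0224
```

jog_arm(
  deltas=[
    [0,0,0,-3.64,1.36,-0.2,0],
    [0,0,0,-3.64,1.36,-0.2,0],
    [0,0,0,-3.64,1.36,-0.2,0],
    [0,0,0,-3.64,1.36,-0.2,0],
    [0,0,0,-3.64,1.36,0,0],
    [0,0,0,-3.64,1.36,0,0],
    [0,0,0,-3.64,1.36,0,0],
    [0,0,0,-3.64,1.36,0,0],
    [0,0,0,0,0,0,0],
    [0,0,0,0,0,0,0],
    [0,0,0,0,0,0,0],
    [0,0,0,0,0,0,0],
  ],
)

```text
t: 28.72
tool_pos: [0.6095, -0.2306, 0.25]
tool_rot: [2.147, 2.293, 0.004]
contact_force: [0.6, -0.1, -1.4]
opening: 0.0224
```

jog_arm(
  deltas=[
    [0,0,0,0,0,4,0],
    [0,0,0,0,0,4,0],
    [0,0,0,0,0,4,0],
    [0,0,0,0,0,2,0],
    [0,0,0,0,0,0.8,0],
    [0,0,0,0,0,0,0],
    [0,0,0,0,0,0,0],
    [0,0,0,0,0,0,0],
    [0,0,0,0,0,0,0],
    [0,0,0,0,0,0,0],
  ],
)

```text
t: 29.55
tool_pos: [0.6115, -0.2321, 0.104]
tool_rot: [2.146, 2.29, 0.005]
contact_force: [-1.0, -1.2, -0.6]
opening: 0.0222
```

Run:
```python
from plan import *
to(np.array([.6085,-.232,.092]),down(93.6))
```

```text
t 29.7 pos [ 0.611  -0.2319  0.1032] turn rad [ 0.003 -0.     0.002] shift cm (tool axes AFTER turn) [ 0.01 -0.25  1.12] F [-0.3 -0.1 -0.8] F along n -0.6 open 0.0225
```

jog_arm(
  deltas=[
    [0.003,0,0,0,-0.2,0.4,0],
    [0,0,0,0,0,0.2,0],
    [0,0,0,0,0,0.1,0],
    [0,0,0,0,0,0.1,0],
    [0,0,0,0,0,0.1,0],
    [0,0,0,0,0,0,0],
    [0,0,0,0,0,0,0],
  ],
)

```text
t: 30.28
tool_pos: [0.608, -0.2318, 0.0938]
tool_rot: [-2.146, -2.29, 0.001]
contact_force: [-3.3, 0.9, 6.0]
opening: 0.0227
```

jog_arm(
  deltas=[
    [0,0,0,0,0,0.1,0],
    [0,0,0,0,0,0,0],
  ],
)

```text
t: 30.45
tool_pos: [0.6082, -0.232, 0.0938]
tool_rot: [-2.146, -2.29, 0.002]
contact_force: [-4.7, 1.7, 10.3]
opening: 0.0226
```

jog_arm(
  deltas=[
    [0,0,0,0,0,0.1,0],
    [0,0,0,0,0,0,0],
  ],
)

```text
t: 30.62
tool_pos: [0.6084, -0.2321, 0.0938]
tool_rot: [-2.146, -2.291, 0.002]
contact_force: [-7.1, 2.2, 13.4]
opening: 0.0222
```

On the floor. I relax, release and lift clear.

jog_arm(
  deltas=[
    [0,0,0,0,0,-0.25,0],
    [0,0,0,0,0,0,0.35],
    [0,0,0,0,0,0,0.6],
    [0,0,0,0,0,0,0.8],
    [0,0,0,0,0,0,1],
    [0,0,0,0,0,0,1],
    [0,0,0,0,0,-1,1],
    [0,0,0,0,0,-3,1],
    [0,0,0,0,0,-4,1],
    [0,0,0,0,0,-4,1],
    [0,0,0,0,0,-4,1],
    [0,0,0,0,0,0,1],
  ],
)

```text
t: 31.62
tool_pos: [0.6124, -0.2338, 0.2657]
tool_rot: [2.138, 2.281, 0.007]
contact_force: [0.7, -0.3, 2.4]
opening: 0.0856
```

jog_arm(
  deltas=[
    [0,0,0,0,0,0,1],
    [0,0,0,0,0,0,1],
    [0,0,0,0,0,0,1],
  ],
)

```text
t: 31.87
tool_pos: [0.6076, -0.2314, 0.2508]
tool_rot: [-2.144, -2.288, 0.002]
contact_force: [-0.5, 0.5, -0.9]
opening: 0.0852
```

Run:
```python
from h import *
im,d,P=grab('wrist','w8'); o=ctrl.get_obs(); print(o['t'],o['tool_pos'],o['opening'])
for nm,c in (('B',(.6085,-.232)),('A',(.4282,-.327)),('c',(.4389,-.2569))):
    m=(np.hypot(P[...,0]-c[0],P[...,1]-c[1])<.03)&(P[...,2]>.09)&(P[...,2]<.12); Q=P[m]; print(nm,len(Q),np.median(Q,0).round(4),rect(Q) if len(Q) else '')
im,_=vision.get_image('scene'); cv2.imwrite('pics/s8.png',im[:,:,::-1])
```

```text
31.9167 [ 0.60749349 -0.23137096  0.25033864] 0.08534711470931318
B 593 [ 0.6067 -0.2337  0.1066] (array([ 606.7, -235.6]), array([23.7, 24.4]), 4.1)
A 709 [ 0.4327 -0.3238  0.1062] (array([ 429.7, -327.1]), array([24.3, 25. ]), 85.4)
c 777 [ 0.443  -0.2546  0.1063] (array([ 440.2, -256.5]), array([23.6, 24.8]), 85.0)
```

View pics/s8.png

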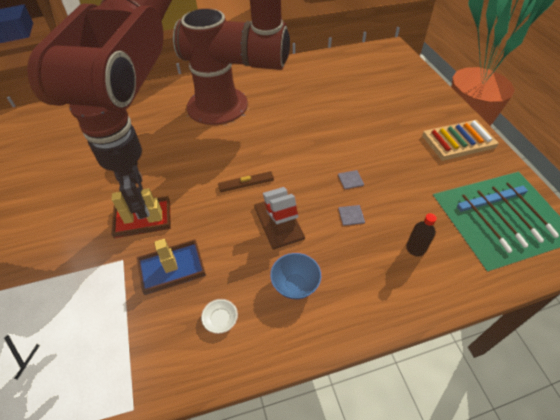

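The scene view shows B upright in the blue tray at (167,257), with A and the earlier reject upright in the red tray at (122,210) and (150,207). The bystanders look unmoved and the gripper is clear, so I hand in.

```bash
python3 -c "
from station import ctrl
print(ctrl.finish_job())"
```

```text
the job is handed in; nothing more can be done
None
```

Both blanks were gauged one at a time, each put away before the next, and the job was handed in at about 32 s of the 67 s allowed.

- **Blank A:** it went past the red jaws to the floor of the slot, stopping at 45.5 mm with about 14 N. That is a 24 mm body, so I stood it in the red tray at about y = -35 mm, beside the earlier reject.
- **Blank B:** it entered the steel jaws freely and stopped at the red jaws. That is a 30 mm body, so I stood it in the blue tray.

**Disagreement:** B's stop read 22.8 mm with about 19 N, just short of the stated 23 to 25 mm. My depth estimate is only good to about 1 mm. The wrist camera had also shown B's body as 30 mm.

**Last checks:** all three blanks stand upright, with tops at z ≈ 0.106 m, which matches 100 mm blanks on the 6 mm tray floors. The gripper is clear, and by eye the bystanders look unmoved in the final scene picture. The highest force I read on the tool was about 20 N, with B against the red jaws.

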